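Reset the power box behind the desk screen with the reach rod

TASK

Take the bent rod off its wooden stand, reach over the dark wooden screen and use the rod to slide the power box's orange lever all the way to its stop at the green bumper. Keep the lever pressed against the stop with a light, steady push of about 4 or 5 N for about two seconds so that it latches, never pressing on the lever with more than 10 N nor pushing the screen with more than 8 N, and do not touch the box with the gripper. Then put the rod back in its stand as it was, and leave everything else on the desk where it is.

Things in the scene. Friction and masses are not known exactly. Their poses are not given: they have to be found in the camera images.
- rod: Bent rod. Mustard grip 120 (x) x 22 (y) x 26 (z) mm, origin at its centre. A 10 mm round steel bar runs on to x = 95 mm, then bends down (-z) to 150 mm below the origin. 0.1 to 0.25 kg, balance point 20 to 40 mm from the origin towards the bend. Starts lying level in the stand, z up. A push on the tip can turn it a little in the gripper: grip hard (40 N or more).
- rod_tip (a point): Rounded lower end of the rod, in the rod's frame at (95, 0, -150) mm.
- stand: Light wooden stand, fixed, left or right of the screen. Origin on the desk under its 120 (x) x 90 (y) mm foot. Posts at x = +-45 mm, 12 mm thick, tops at 177 mm, with cheeks 27 mm apart (to 189 mm, then flaring to 201) that the grip lies between; free space between the posts. Stowed, the rod's axes are parallel to the stand's and its origin 190 mm above the stand's.
- screen: Dark wooden upright screen, fixed, 16 (x) x 300 (y) x 140 (z) mm with two low feet and a small picture on the robot's side. Origin at the desk under its middle, z up; it stands between the robot and the power box.
- powerbox: White power box, fixed, behind the screen, 46 (x) x 180 (y) x 58 (z) mm. Origin at the desk under its centre, z up. An open-ended trough 34 mm wide runs along y in its top: floor 40 mm and rims 58 mm above the desk. A low green bumper (30 x 8 x 12 mm) stands on the floor in the +y half; where exactly differs from box to box and is not measured.
- lever: Orange upright lever in the trough, 22 (x) x 8 (y) x 38 (z) mm, origin at its foot on the trough floor, top 80 mm above the desk. Slides along the box's y, friction 1.2 N, stays where left. Its y in the box's frame starts at -16 to 26 mm; towards +y it meets its stop (the green bumper) between 29 and 61 mm: feel for it. The push rises 1 to 2.5 N per mm there.
- pencil_cup: Blue cup with two pencils, 72 mm wide, 155 mm tall, loose, origin under its centre; on the other side of the screen from the stand. Leave alone.
- mug: White mug, 80 mm wide, 90 mm tall, loose, origin under its centre. Leave alone.
- books: Pile of three books, 150 x 210 x 64 mm, loose, origin under its centre. Leave alone.
- toy_car: Yellow and blue toy car, 70 x 44 x 44 mm, loose, origin under its centre. Leave alone.
- plant: Succulent in a terracotta pot, 76 mm wide, 85 mm tall, loose, origin under its centre. Leave alone.
- stapler: Grey and black stapler, 130 x 34 x 44 mm, loose, origin under its centre. Leave alone.
- notepad: White notepad lying flat, 100 x 140 x 12 mm, loose, origin under its centre. Leave alone.
There are look-alikes about, which are no part of the job. What is shaped like the stand but pink or yellow is not meant.

How it is judged (in metres and radians):
On the way, in this order (a step that is already met when the one before it is completed fails the run):
1. the rod is lifted clear of its stand (z of rod in the frame of stand above 0.22 m), for 0.1 s.
2. the rod keeps the lever still, pressed against its stop, with 3 to 6.5 N for 1.5 s (y of lever in the frame of powerbox above 0.0275 m and linear speed of lever below 0.004 m/s and contact force between rod and lever between 3 and 6.5 N), for 1.5 s.
At the end, for the whole second after the job is handed in: The lever is left at the stop end of its slide (at least 27.5 mm along y in the box's frame); the rod is at rest in both cradles of its stand, as at the start, within 12 mm along the grip, 6 mm sideways, 5 mm in height, the bend at the same end, and 0.12 rad (tilt 0.15 rad) (y of lever in the frame of powerbox above 0.0275 m and x of rod in the frame of stand between -0.012 and 0.012 m and y of rod in the frame of stand between -0.006 and 0.006 m and z of rod in the frame of stand between 0.185 and 0.195 m and x of rod_tip in the frame of stand above 0.07 m and angle between the x axis of rod and the x axis of stand, either way round below 0.12 rad and angle between rod's own z axis and vertical below 0.15 rad and linear speed of rod below 0.02 m/s); the robot touches nothing.
It fails at once if more than 10 N between the rod and the lever (contact force between rod and lever above 10 N).
It fails at once if the gripper or arm touches the power box or its lever (contact force between any of the fingers, the arm and powerbox above 0.5 N).
It fails at once if the screen is pushed with more than 8 N (contact force between anything else and screen above 8 N).
It fails at once if a bystander is moved by more than 20 mm (distance of any of pencil_cup, mug, books, toy_car, plant, stapler, notepad from where it was at the start of the episode above 0.02 m).
It also fails if it takes over 72 s, if anything falls off the work surface, if the arm or the gripper's body presses on something with over 40 N, if the wrist force passes 120 N, or if a joint passes its speed limit or range.

ROBOT

A 6-joint arm with a two-finger parallel gripper is mounted at the origin on the work surface. World frame = base frame: x ahead of the robot, y to its left, z up, the work surface at z = 0. Lengths are in mm, angles in rad, forces in N, time in s.
With the tool pointing down it reaches from about 275 to 1000 mm from the base axis. Payload 8.4 kg.
Tool frame: the origin (TCP) lies at the very end of the fingers, on their centre line; the grasp point (between the pads) lies 19 mm behind it; z points along the fingers, y is the line along which they close (so a half turn about z gives the same grasp; the last joint's range is limited). The gripper opens to 85 mm and grips with 20 to 120 N. Pads are 22 mm wide; open, the fingers measure 114 mm over their backs; the gripper's body (76 mm by 85 mm) begins 54 mm behind the grasp point. The pads swing forward as they close: fully open they stand 13 mm farther back than shut.
Start: joints at [-0.002, 0.353, 1.633, -0, 1.155, -0.002], TCP at [625.002, -0, 231.281] pointing down, gripper open.
Joint ranges: [-2.63, 2.63], [-0.92, 2.1], [0.06, 2.66], [-1.3, 4.44], [0, 2.69], [-3.02, 3.02]. Speed limits (rad/s): [2.22, 2.22, 2.79, 3.14, 3.14, 3.14].

INTERFACE

Orientations are given as [roll, pitch, yaw] about the fixed x, y, z axes, in that order (R = Rz(yaw) Ry(pitch) Rx(roll)).
In Python, from rig import sensors, grab_frame, camera_params, order gives the robot as it stands. The module is installed in compiled form; this text tells all that it offers.
- The arm moves only by the tool move_arm, never from a script. Its argument "motion" is a list of rows, each a list of 7 numbers: the turn, a rotation vector about the tool's x, y, z in normalised numbers (1 is pi/2 rad), then the shift along the tool's x, y, z in a scale on which 1.0 is 1 m, then the finger opening in m, from 0 to 0.0854. A call has 1 to 8 rows; each row is the pose to reach, as a shift and turn from the pose commanded when the call began, along the tool's axes at that moment; what a row does not reach only later rows make up. A row lasts 1/8 s, in which the tool goes at most 62.5 mm and 10.7 degrees, less where a joint would pass 70% of its speed; a pose out of reach is approached as far as the arm can. A shift or turn number past 1, either way, is cut back to 1. A call with a gripper value outside its range is refused whole. The fingers move at their own pace and stop on an object; "grip_force" is the grip in N (left out, the last holds). Time passes only in rows, so rows that repeat a pose let the fingers close. It gives the time, the measured TCP pose, the force, the opening and the grip force at its end, in the units of the state.
- sensors.sense(): the state, without advancing time (a new reading comes with each control period).
- grab_frame(name): name is "scene" or "side" or "wrist"; returns (picture, depth): 420x560x3 uint8, red, green, blue; 420x560 float32, mm along the optical axis (not along the pixel's ray), 0 where there is no reading.
- camera_params(name): a dict with "camera_matrix" (3x3 intrinsics, pixels), "k1" (the pictures are not rectified: a ray, as slopes to the right and down, at radius r is drawn at 1 + k1 r^2 times it, then the intrinsics apply), "world_from_camera" (4x4, takes a point from camera to world coordinates). Camera axes: x right, y down, z forward; pixel columns grow to the right and rows downward; lengths in mm; the calibration is good to about 2 mm. A picture is of the moment at which its call begins: read the wrist's pose just before it. camera_params takes no time and is no camera call; for the wrist camera it gives the pose at the moment of the call.
- order.sign_off(): hands the job in; it is judged then, once.
The state is a dict: "clock": time; "qpos": joint angles; "qvel": joint speeds; "joint_efforts": joint torques, N m; "eef_pos": TCP position; "tcp_rot": TCP orientation; "contact_force": force on the tool from outside, world axes, zero at the start; "wrist_torque": the same for the moment, N m; "opening": opening from 0.0 (shut) to 1.0 (fully open); "grasp_force": force on a finger pad.
Only numpy, scipy, OpenCV 4.12 (cv2) and the standard library are available. Lean on these libraries where they do the work, as an engineer would, in place of code of your own. Each camera call takes 0.05 s, during which the arm holds its last target. There are 200 camera calls.

## Working session

There is one attempt and no reset: what is moved stays moved. The work goes in short steps, Python scripts to look and compute and a tool call to move; the robot and the scene stay as the last step left them, time stands still between calls to the robot, and variables do not carry over. Pictures are saved under pics/ and viewed, at most 10 in all, crops included, and the job is handed in when it is done.

Besides the shell and the picture viewer there is one more tool, called after "Request:" by a JSON object that holds its "api" and its "payload". move_arm: Moves the arm, as the interface text tells. Its arguments: {"type":"object","properties":{"motion":{"type":"array","items":{"type":"array","items":{"type":"number"}}},"grip_force":{"type":"number"}},"required":["motion"]}

```bash
mkdir -p pics; cat > h.py <<'E'
import numpy as np, cv2
from rig import sensors, grab_frame, camera_params, order
def cloud(name):
    p=camera_params(name); im,d=grab_frame(name)
    K=np.array(p["camera_matrix"]);T=np.array(p["world_from_camera"]);k=p["k1"]
    v,u=np.mgrid[:420,:560]
    pts=cv2.undistortPoints(np.stack([u,v],-1).reshape(-1,1,2).astype(float),K,np.array([k,0,0,0.])).reshape(420,560,2)
    P=np.concatenate([pts*d[...,None],d[...,None]],-1)@T[:3,:3].T+T[:3,3]
    P[d==0]=np.nan
    return im,P
E
python3 - <<'E'
from h import *
for n in("scene","side"):
    im,P=cloud(n); np.savez(n,im=im,P=P); cv2.imwrite(f"pics/{n}.png",im[...,::-1])
    print(np.round(camera_params(n)["world_from_camera"],2).tolist(), np.isfinite(P[...,0]).mean())
print(sensors.sense())
E
```

```text
[[-0.31, 0.67, -0.68, 1491.93], [0.95, 0.2, -0.23, 311.89], [-0.02, -0.72, -0.69, 1125.48], [0.0, 0.0, 0.0, 1.0]] 0.9958588435374149
[[-0.97, -0.19, 0.16, 294.22], [-0.25, 0.76, -0.59, 797.99], [-0.01, -0.62, -0.79, 1179.75], [0.0, 0.0, 0.0, 1.0]] 0.9961181972789116
{'clock': 0.1, 'qpos': array([-2.40502361e-03,  3.53567295e-01,  1.63408615e+00, -3.06629108e-07,
        1.15524991e+00, -2.40422649e-03]), 'qvel': array([-0.00057671, -0.00177356, -0.0021943 , -0.00046903,  0.00237066,
       -0.00038001]), 'joint_efforts': array([ 4.27485766e-04, -6.06356549e+01, -3.42817569e+01, -7.40920814e-05,
        3.91241178e-03, -4.99377973e-05]), 'eef_pos': array([ 6.24540446e+02, -2.12921559e-03,  2.30632727e+02]), 'tcp_rot': array([-3.14028195e+00, -2.87086213e-06,  1.57079565e+00]), 'contact_force': array([-0.66264196, -0.534452  , -0.32358048]), 'wrist_torque': array([-0.02852495,  0.00138137,  0.02014464]), 'grasp_force': 0.0, 'opening': 1.0021750259781925}
```

View pics/scene.png

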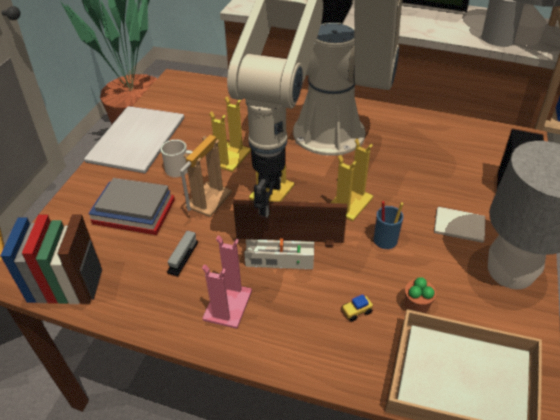

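View pics/side.png

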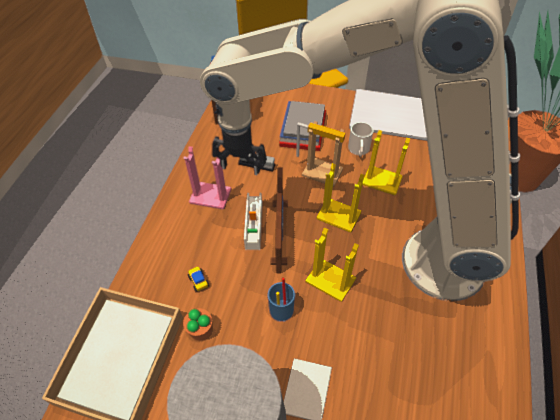

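The scene picture shows these stand candidates: wooden (205,180) with the mustard grip (200,152) in it, yellow at (230,140), (272,185) and (353,185), pink at (228,280). I choose the wooden one, because the rod lies in it. The box is at (280,253) with the orange lever at (281,243) and green at (298,248). The side picture agrees: wooden stand (322,150), box (254,222). I'll check in a close crop and measure.

```bash
python3 - <<'E'
from h import *
a=np.load("scene.npz");b=np.load("side.npz")
c1=cv2.resize(a["im"][120:280,170:330],(400,400),interpolation=cv2.INTER_CUBIC)
c2=cv2.resize(b["im"][110:260,230:380],(400,400),interpolation=cv2.INTER_CUBIC)
cv2.imwrite("pics/crop.png",np.hstack([c1,c2])[...,::-1])
def rect(q): 
    (c,s,an)=cv2.minAreaRect(q[:,:2].astype(np.float32)); return np.round(c,1),np.round(s,1),round(an,2)
for n,z in(("scene",a),("side",b)):
    im,P=z["im"],z["P"]; hsv=cv2.cvtColor(im,cv2.COLOR_RGB2HSV); H,S,V=[hsv[...,i].astype(int) for i in range(3)]
    X,Y,Z=P[...,0],P[...,1],P[...,2]
    m=(Z>185)&(Z<215)&(H>12)&(H<30)&(S>150)&(X>350)&(X<800)&(Y<0)
    q=P[m]; print(n,"grip",len(q),rect(q[q[:,2]>197]) if (q[:,2]>197).sum()>5 else 0,np.median(q,0),q[:,2].max())
    # by region: print box white, lever, green
    g=(H>45)&(H<85)&(S>90)&(Z>38)&(Z<62)&(X>500)&(X<900)&(abs(Y)<200); print(" green",g.sum(),np.median(P[g],0),np.argwhere(g).mean(0))
    o=(H>3)&(H<16)&(S>150)&(V>150)&(Z>62)&(Z<90)&(X>500)&(X<900)&(abs(Y)<250); print(" lever",o.sum(),np.median(P[o],0),P[o].min(0),P[o].max(0),np.argwhere(o).mean(0))
    w=(S<70)&(V>120)&(Z>54)&(Z<62)&(X>500)&(X<900)&(abs(Y)<250); print(" rims",w.sum(),rect(P[w]) if w.sum() else 0)
    s=(Z>132)&(Z<144)&(X>550)&(X<850)&(abs(Y)<300)&(V<110)&(H<20);print(" screen",s.sum(),rect(P[s]) if s.sum() else 0)
E
```

```text
scene grip 344 (array([ 433.9, -264.8]), array([ 27.6, 125.2]), 80.06) [ 434.94085492 -262.521265    201.00995702] 207.29150132850089
 green 13 [582.34150161  59.46690495  52.09908212] [248.23076923 298.53846154]
 lever 19 [596.32301275  17.34512122  79.99840373] [585.64088582  12.38340837  73.79553541] [604.81620342  21.54761081  83.60915792] [241.89473684 281.10526316]
 rims 330 (array([595.8,  14.6]), array([ 53.4, 171.3]), 13.19)
 screen 20 (array([632.8, -80.3]), array([188. ,  20.6]), 24.69)
side grip 361 (array([ 433.9, -182.6]), array([198.4, 118.5]), 87.51) [ 421.48254736 -258.33013584  199.5886076 ] 208.42364941193432
 green 30 [585.75976436  61.76072734  49.4515699 ] [230.03333333 251.53333333]
 lever 17 [598.47153175  16.58159828  78.3479893 ] [587.06016062 -87.78639968  71.05243856] [812.44036057  21.45536082  82.39870656] [205.64705882 242.35294118]
 rims 149 (array([597. ,  13.3]), array([ 45.7, 176.3]), 13.93)
 screen 2 (array([ 550.3, -122.3]), array([2.3, 0. ]), 104.2)
```

View pics/crop.png

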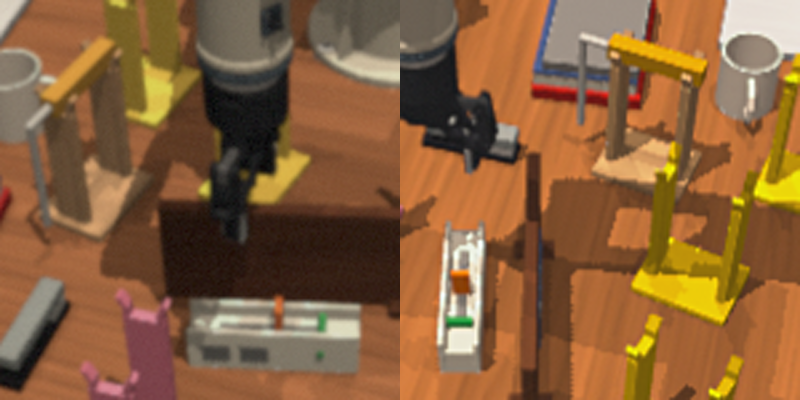

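The crop shows the wooden stand with the mustard grip (left half ~(80,75)), the bar bending down at (40,125) away from the robot to the -y side. The lever at (279,312) is left of the green bumper (322,322). Refining the rod axis, the box and the screen next.

```bash
python3 - <<'E'
from h import *
for n in("scene","side"):
    z=np.load(n+".npz"); im,P=z["im"],z["P"]; hsv=cv2.cvtColor(im,cv2.COLOR_RGB2HSV); H,S,V=[hsv[...,i].astype(int) for i in range(3)]
    X,Y,Z=P[...,0],P[...,1],P[...,2]
    def st(name,m):
        m=cv2.morphologyEx(m.astype(np.uint8),cv2.MORPH_OPEN,np.ones((2,2)))>0
        q=P[m]
        if len(q)<4: print(name,len(q));return
        c,s,an=cv2.minAreaRect(q[:,:2].astype(np.float32)); e=np.linalg.svd(q[:,:2]-q[:,:2].mean(0),full_matrices=False)[2][0]
        print(n,name,len(q),"c",np.round(c,1),"s",np.round(s,1),round(an,1),"pca",round(np.degrees(np.arctan2(e[1],e[0])),1),"med",np.round(np.median(q,0),1),"z",np.round(np.percentile(q[:,2],[5,95]),1))
    near=(abs(X-434)<120)&(abs(Y+263)<60)
    st("griptop",near&(Z>200)&(Z<207)&(S>120)&(H<32))
    st("bar horiz",near&(Z>183)&(Z<198)&(S<70)&(X>480))
    st("bar vert",(abs(X-530)<40)&(abs(Y+280)<40)&(Z>35)&(Z<175)&(S<110))
    st("foot",near&(Z>4)&(Z<25)&(H<25)&(S>40)&(S<170)&(V>100))
    st("screen top",(X>470)&(X<640)&(abs(Y)<220)&(Z>137)&(Z<145)&(V<120))
    st("screen all",(X>500)&(X<600)&(abs(Y)<220)&(Z>70)&(Z<136)&(V<110))
    st("box top",(S<60)&(V>110)&(Z>55)&(Z<62)&(abs(X-596)<45)&(abs(Y-14)<110))
    st("box any",(S<60)&(V>90)&(Z>15)&(Z<62)&(abs(X-596)<50)&(abs(Y-14)<110))
    st("lever",(H>3)&(H<18)&(S>150)&(V>130)&(Z>62)&(Z<90)&(abs(X-596)<15)&(abs(Y-17)<30))
    st("green",(H>45)&(H<85)&(S>80)&(Z>38)&(Z<60)&(abs(X-585)<30)&(abs(Y-60)<30))
E
```

```text
scene griptop 189 c [ 434.3 -262.4] s [ 20.8 125.2] 79.7 pca -10.3 med [ 432.1 -262.6  202.1] z [196.9 205.9]
scene bar horiz 51 c [ 426.9 -322.9] s [222.5  30.1] 29.0 pca -149.0 med [ 505.1 -278.6  188.6] z [ 12.4 193.8]
scene bar vert 125 c [ 442.  -326.6] s [203.9   7.9] 28.9 pca -150.6 med [ 524.3 -281.3   88.5] z [ -0.6 162.7]Traceback (most recent call last):
  File "<stdin>", line 15, in <module>
  File "<stdin>", line 9, in st
    u, s, vh = gufunc(a, signature=signature)
               ~~~~~~^^^^^^^^^^^^^^^^^^^^^^^^
    raise LinAlgError("SVD did not converge")
numpy.linalg.LinAlgError: SVD did not converge
```

```bash
python3 - <<'E'
from h import *
for n in("scene","side"):
    z=np.load(n+".npz"); im,P=z["im"],np.nan_to_num(z["P"],nan=-9999); hsv=cv2.cvtColor(im,cv2.COLOR_RGB2HSV); H,S,V=[hsv[...,i].astype(int) for i in range(3)]
    X,Y,Z=P[...,0],P[...,1],P[...,2]
    def st(name,m):
        q=P[m]
        if len(q)<4: print(name,len(q));return
        c,s,an=cv2.minAreaRect(q[:,:2].astype(np.float32)); e=np.linalg.svd(q[:,:2]-q[:,:2].mean(0),full_matrices=False)[2][0]
        print(n,name,len(q),"c",np.round(c,1),"s",np.round(s,1),round(an,1),"pca",round(np.degrees(np.arctan2(e[1],e[0])),1),"med",np.round(np.median(q,0),1),"z",np.round(np.percentile(q[:,2],[5,95]),1))
    near=(abs(X-434)<120)&(abs(Y+263)<60)
    st("griptop",near&(Z>200)&(Z<207)&(S>120)&(H<32))
    st("bar vert",(abs(X-530)<40)&(abs(Y+280)<40)&(Z>55)&(Z<165)&(S<110))
    st("screen top",(X>470)&(X<640)&(abs(Y)<220)&(Z>137)&(Z<145)&(V<120))
    st("screen all",(X>500)&(X<600)&(abs(Y)<220)&(Z>70)&(Z<136)&(V<110))
    st("box top",(S<60)&(V>110)&(Z>55)&(Z<62)&(abs(X-596)<45)&(abs(Y-14)<110))
    st("lever",(H>3)&(H<18)&(S>150)&(V>130)&(Z>62)&(Z<90)&(abs(X-596)<15)&(abs(Y-17)<30))
    st("green",(H>45)&(H<85)&(S>80)&(Z>38)&(Z<60)&(abs(X-585)<30)&(abs(Y-60)<30))
E
```

```text
scene griptop 222 c [ 434.4 -264.6] s [ 47.2 124.3] 81.0 pca -8.2 med [ 432.6 -265.   202.6] z [200.3 205.8]
scene bar vert 103 c [ 526.  -281.8] s [13.7  9.6] 30.6 pca -27.9 med [ 526.8 -281.2  110.4] z [ 62.9 159.5]
scene screen top 436 c [512.7  14.8] s [ 22.4 298.6] 13.7 pca 103.7 med [505.8  39.4 140.2] z [137.5 143.8]
scene screen all 1375 c [523.3 -14.4] s [ 17.7 239.3] 13.4 pca 103.6 med [524.5 -10.9 101.5] z [ 72.8 132.5]
scene box top 283 c [596.1  13.3] s [ 52.1 173.6] 13.9 pca 105.6 med [598.4  22.2  58.2] z [55.6 61.2]
scene lever 22 c [596.8  16.9] s [23.4  5.2] 17.4 pca 19.0 med [599.   17.6  79.8] z [75.  83.5]
scene green 17 c [579.8  59.2] s [28.1  5.4] 8.1 pca 9.9 med [582.3  59.5  52.1] z [49.5 55.2]
side griptop 162 c [ 430.8 -261.6] s [ 47.6 117.8] 82.7 pca 170.0 med [ 432.1 -263.9  202. ] z [200.3 205.1]
side bar vert 63 c [ 524.3 -281.2] s [14.6  8.2] 54.7 pca -122.9 med [ 524.2 -280.5  113.8] z [ 61.3 155.9]
side screen top 238 c [512.6  14.7] s [ 14.7 297.7] 14.6 pca 103.9 med [521.1 -20.  140.1] z [137.7 143.2]
side screen all 29 c [522.4 -28.1] s [ 17.6 109.5] 14.5 pca -71.1 med [508.   -7.2 115.4] z [101.1 135.7]
side box top 134 c [596.1  15. ] s [ 44.8 172.6] 14.0 pca 103.0 med [595.6  27.1  58.2] z [55.6 61.2]
side lever 32 c [595.6  17.3] s [18.8  9.3] 11.5 pca -163.9 med [595.7  19.   76.8] z [64.3 81.6]
side green 33 c [585.8  61.1] s [27.6  9.1] 19.3 pca -161.8 med [586.7  62.2  48.4] z [42.4 54.4]
```

```bash
cat >> h.py <<'E'
from scipy.spatial.transform import Rotation as Ro
def to(pos,yaw,ref=None):
    s=sensors.sense(); R=Ro.from_euler('xyz',s['tcp_rot']); G=Ro.from_euler('xyz',[np.pi,0,np.radians(yaw)])
    print("turn",np.round((R.inv()*G).as_rotvec(),4),"shift",np.round(R.inv().apply(np.array(pos)-s['eef_pos'])/1000,4),"dur",s['clock'],np.round(s['eef_pos'],1))
E
python3 - <<'E'
from h import *
z=np.load("side.npz"); im,P=z["im"],np.nan_to_num(z["P"],nan=-9999); hsv=cv2.cvtColor(im,cv2.COLOR_RGB2HSV); H,S,V=[hsv[...,i].astype(int) for i in range(3)]
for n in ("scene","side"):
    z=np.load(n+".npz"); im,P=z["im"],np.nan_to_num(z["P"],nan=-9999); hsv=cv2.cvtColor(im,cv2.COLOR_RGB2HSV)
    m=((P[...,2]>150)&(P[...,2]<215)&(hsv[...,1]>90)&(P[...,0]>200)&(P[...,0]<900)).astype(np.uint8)
    k,l,s,c=cv2.connectedComponentsWithStats(m)
    for i in range(1,k):
        if s[i,4]>25: print(n,np.round(np.median(P[l==i],0)),np.round(P[l==i].max(0)-P[l==i].min(0)),s[i,4],np.median(hsv[l==i],0))
to([433,-263,330],-10.2)
E
```

```text
scene [ 273. -286.  174.] [26. 50. 54.] 174 [ 22. 172. 129.]
scene [ 440. -259.  195.] [125.  65.  57.] 621 [ 17. 174. 118.]
scene [286. 156. 173.] [30. 48. 53.] 195 [ 21. 174. 117.]
scene [369. 129. 175.] [31. 51. 54.] 214 [ 21. 174. 122.]
scene [ 847. -524.  198.] [117.  82.  37.] 577 [  1. 195. 173.]
scene [ 833. -433.  193.] [133.  64.  55.] 944 [ 10. 157.  55.]
scene [ 855. -584.  189.] [95. 58. 26.] 416 [107. 155. 113.]
scene [ 848. -492.  179.] [126.  60.  33.] 435 [ 67.  95. 118.]
scene [732. -71. 175.] [17. 51. 53.] 266 [176. 116. 131.]
scene [823. -69. 175.] [17. 52. 54.] 281 [176. 115. 134.]
side [ 428. -257.  196.] [121.  68.  58.] 488 [ 20. 237. 149.]
side [ 269. -270.  180.] [17. 52. 51.] 90 [ 23. 242. 158.]
side [814. -69. 175.] [17. 55. 53.] 121 [174. 122. 148.]
side [726. -55. 171.] [15. 39. 52.] 72 [174.  122.  149.5]
side [ 387. -103.  178.] [22. 50. 53.] 126 [ 23. 238. 136.]
side [298. -85. 179.] [21. 50. 53.] 122 [ 23.  238.  137.5]
side [366. 130. 178.] [25. 51. 53.] 151 [ 23. 243. 181.]
side [280. 158. 178.] [25. 50. 52.] 152 [ 23.  242.  172.5]
turn [-1.0000e-03  1.1000e-03  1.7488e+00] shift [-0.263  -0.1917 -0.0991] dur 0.1 [624.5  -0.  230.6]
```

Units first: turns go in shares of pi/2 rad. So 1.309 rad is 0.8333.

Request:
{"api": "move_arm", "payload": {"motion": [[0, 0, 0, 0, 0, -0.06, 0.085], [0, 0, 0.119, -0.04, -0.03, -0.1, 0.085], [0, 0, 0.2381, -0.09, -0.06, -0.1, 0.085], [0, 0, 0.3571, -0.14, -0.1, -0.1, 0.085], [0, 0, 0.4762, -0.19, -0.14, -0.1, 0.085], [0, 0, 0.5952, -0.23, -0.17, -0.1, 0.085], [0, 0, 0.7143, -0.263, -0.192, -0.1, 0.085], [0, 0, 0.8333, -0.263, -0.192, -0.1, 0.085]]}}

```text
clock: 1.1
eef_pos: [431.2, -264.9, 331.1]
tcp_rot: [3.141, 0.001, 0.252]
contact_force: [0.6, 0.1, -0.8]
opening: 0.995
grasp_force: 0.0
```

To row units: 0.44 rad is 0.2801.

Request:
{"api": "move_arm", "payload": {"motion": [[0, 0, 0.119, 0, 0, 0, 0.085], [0, 0, 0.2381, 0, 0, 0, 0.085], [0, 0, 0.2801, 0, 0, 0, 0.085], [0, 0, 0.2801, 0, 0, 0, 0.085]]}}

```text
clock: 1.6
eef_pos: [432.8, -262.9, 331.0]
tcp_rot: [-3.141, 0.001, -0.178]
contact_force: [0.7, 0.8, -0.0]
opening: 0.994
grasp_force: 0.0
```

```bash
python3 - <<'E'
from h import *
im,P=cloud("wrist"); cv2.imwrite("pics/w1.png",im[...,::-1]); P=np.nan_to_num(P,nan=-9999)
hsv=cv2.cvtColor(im,cv2.COLOR_RGB2HSV)
m=(P[...,2]>198)&(P[...,2]<210)&(hsv[...,1]>110)&(hsv[...,0]<32)
q=P[m];print(len(q))
if len(q)>5:
    q=q[np.linalg.norm(q[:,:2]-[433,-263],axis=1)<85];print(cv2.minAreaRect(q[:,:2].astype(np.float32)),np.median(q,0))
to([433,-263,171],-10.2)
E
```

```text
4054
((431.0182800292969, -266.72064208984375), (51.171058654785156, 119.06668090820312), 79.68138122558594) [ 437.70847841 -267.46591456  202.86308869]
turn [-0.0002  0.0005  0.0014] shift [2.0e-04 1.0e-04 1.6e-01] dur 1.65 [ 432.9 -262.9  331. ]
```

View pics/w1.png

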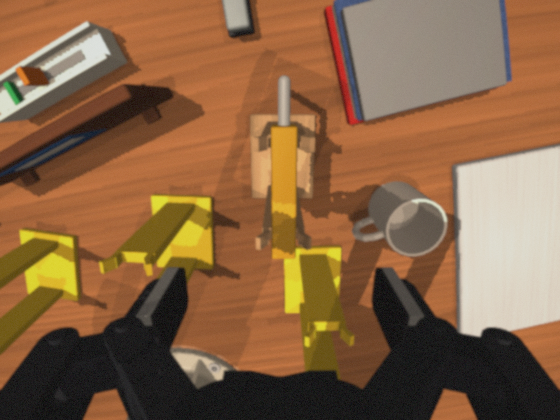

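The grip runs from (284,127) to (284,258), aligned with the tool, with the bar beyond it at (284,90). Cheeks were included in the measurement, so I tighten it.

```bash
python3 - <<'E'
from h import *
im,P=cloud("wrist"); P=np.nan_to_num(P,nan=-9999); hsv=cv2.cvtColor(im,cv2.COLOR_RGB2HSV)
m=(P[...,2]>199)&(P[...,2]<207)&(hsv[...,1]>200)&(hsv[...,0]<32)&(hsv[...,2]>140)
m[:,:255]=0;m[:,312:]=0;m[275:]=0;m[:110]=0
q=P[m];print(m.sum(),cv2.minAreaRect(q[:,:2].astype(np.float32)),np.median(q,0)); a=np.argwhere(m);print(a.min(0),a.max(0))
b=(P[...,2]>185)&(P[...,2]<200)&(hsv[...,1]<70);b[:70]=0;b[128:]=0;b[:,270:]&=True;b[:,:270]=0;b[:,300:]=0
q=P[b];print(b.sum(),np.median(q,0),q.min(0),q.max(0))
s=sensors.sense();print(Ro.from_euler('xyz',s['tcp_rot']).as_matrix().round(3).tolist(),np.round(s['eef_pos'],1))
E
```

```text
1769 ((429.623291015625, -272.3917541503906), (31.164844512939453, 118.51483154296875), 79.47119140625) [ 445.96584961 -270.27355371  202.9924243 ]
[127 272] [258 306]
530 [ 508.77727327 -281.0232325   194.36706055] [ 489.57797938 -287.81735178  191.17478172] [ 528.09632084 -273.04842253  196.67215407]
[[0.984, -0.176, -0.0], [-0.176, -0.984, 0.0], [-0.0, -0.0, -1.0]] [ 432.9 -262.9  331.1]
```

Request:
{"api": "move_arm", "payload": {"motion": [[0, 0, 0, 0, 0.0035, 0.04, 0.085], [0, 0, 0, 0, 0.0035, 0.08, 0.085], [0, 0, 0, 0, 0.0035, 0.12, 0.07], [0, 0, 0, 0, 0.0035, 0.145, 0.06], [0, 0, 0, 0, 0.0035, 0.16, 0.05], [0, 0, 0, 0, 0.0035, 0.16, 0.04], [0, 0, 0, 0, 0.0035, 0.16, 0.035], [0, 0, 0, 0, 0.0035, 0.16, 0.03]], "grip_force": 20}}

```text
clock: 2.7
eef_pos: [433.0, -266.8, 172.3]
tcp_rot: [3.141, -0.002, -0.178]
contact_force: [0.3, -0.1, -0.1]
opening: 0.354
grasp_force: 0.0
```

```bash
python3 - <<'E'
from h import *
im,P=cloud("wrist"); cv2.imwrite("pics/w2.png",im[...,::-1]); s=sensors.sense(); print(s['contact_force'],s['opening'],s['eef_pos'])
E
```

```text
[ 0.33304845  0.41973443 -0.70484119] 0.3483689974744554 [ 432.89128851 -266.74619997  172.19039615]
```

View pics/w2.png

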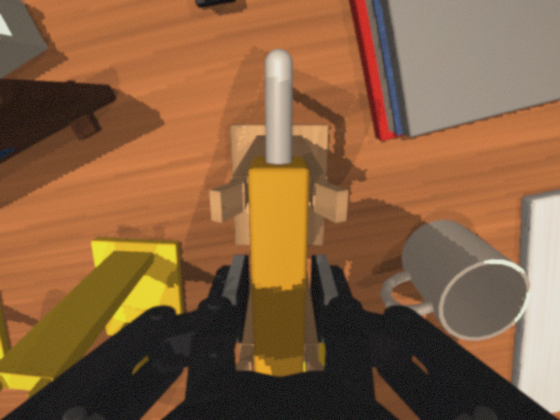

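The grip (columns 249–307) is centred between the fingers and between the cheeks. Closing hard.

Request:
{"api": "move_arm", "payload": {"motion": [[0, 0, 0, 0, 0, 0, 0.022], [0, 0, 0, 0, 0, 0, 0.018], [0, 0, 0, 0, 0, 0, 0.01], [0, 0, 0, 0, 0, 0, 0.01], [0, 0, 0, 0, 0, 0, 0.01], [0, 0, 0, 0, 0, 0, 0.01]], "grip_force": 80}}

```text
clock: 3.5
eef_pos: [432.7, -266.5, 172.0]
tcp_rot: [3.141, -0.001, -0.178]
contact_force: [-1.4, 1.7, 6.3]
opening: 0.248
grasp_force: 78.1
```

```bash
python3 - <<'E'
from h import *
s=sensors.sense(); print(s); 
E
```

```text
{'clock': 3.5, 'qpos': array([-5.55172130e-01,  2.41732777e-01,  1.93832302e+00,  1.83459839e-04,
        9.60677810e-01,  1.19374765e+00]), 'qvel': array([-0.00067476,  0.00075528, -0.000768  , -0.00054358, -0.00040459,
        0.00115517]), 'joint_efforts': array([-3.50069292e-01, -4.50112796e+01, -2.85889792e+01, -1.96161470e-01,
       -5.60409296e-01,  3.63398340e-04]), 'eef_pos': array([ 432.66866138, -266.5345084 ,  172.03991804]), 'tcp_rot': array([ 3.14141626e+00, -8.54084624e-04, -1.78228429e-01]), 'contact_force': array([-1.37691178,  1.69731602,  6.29528423]), 'wrist_torque': array([0.20809569, 0.14314453, 0.01829219]), 'grasp_force': 78.12667965888977, 'opening': 0.2483610657448621}
```

Gripped (21 mm). Lifting straight up.

Request:
{"api": "move_arm", "payload": {"motion": [[0, 0, 0, 0, 0, -0.01, 0.01], [0, 0, 0, 0, 0, -0.03, 0.01], [0, 0, 0, 0, 0, -0.06, 0.01], [0, 0, 0, 0, 0, -0.1, 0.01], [0, 0, 0, 0, 0, -0.15, 0.01], [0, 0, 0, 0, 0, -0.2, 0.01], [0, 0, 0, 0, 0, -0.2, 0.01], [0, 0, 0, 0, 0, -0.2, 0.01]]}}

```text
clock: 4.5
eef_pos: [431.9, -266.2, 370.9]
tcp_rot: [-3.141, 0.001, -0.178]
contact_force: [-0.3, 0.4, -2.7]
opening: 0.243
grasp_force: 78.2
```

```bash
python3 - <<'E'
from h import *
s=sensors.sense(); print(s['contact_force'],s['wrist_torque'],s['opening'])
to([508,-27,372],13.8)
im,P=cloud("scene");cv2.imwrite("pics/s2.png",cv2.resize(im[80:290,140:420],(800,600))[...,::-1])
np.savez("scene2",im=im,P=P); im,P=cloud("side"); np.savez("side2",im=im,P=P)
for n in("scene2","side2"):
    z=np.load(n+".npz");im,P=z["im"],np.nan_to_num(z["P"],nan=-9999);hsv=cv2.cvtColor(im,cv2.COLOR_RGB2HSV)
    T=P-[432.7,-266.5,0]; c,s_=np.cos(-.178),np.sin(-.178)
    a=T[...,0]*c+T[...,1]*s_; l=-T[...,0]*s_+T[...,1]*c
    m=(a>85)&(a<110)&(abs(l)<30)&(P[...,2]>225)&(P[...,2]<380)&(hsv[...,1]<110)
    print(n,m.sum(),np.median(a[m]),np.median(l[m]),np.percentile(P[m][:,2],[0,2,98]) if m.any() else 0)
E
```

```text
[-0.26762954  0.43581894 -2.6857391 ] [ 0.05835507  0.03637153 -0.02156687] 0.2432159860004558
turn [-3.000e-04  5.000e-04 -4.191e-01] shift [ 0.0324 -0.2489 -0.0011] dur 4.5 [ 431.9 -266.2  370.9]
scene2 166 94.46381858806001 3.283677018176717 [242.14574954 245.51317298 378.0102955 ]
side2 117 90.97890871440967 3.841373381873593 [239.67882633 242.56134077 372.72421005]
```

```bash
python3 -c "
from h import *
to([510,-36,372],13.8)"
```

```text
turn [-0.0015  0.0022 -0.4191] shift [ 0.0363 -0.2403 -0.0021] dur 4.6 [ 431.6 -266.   369.8]
```

View pics/s2.png

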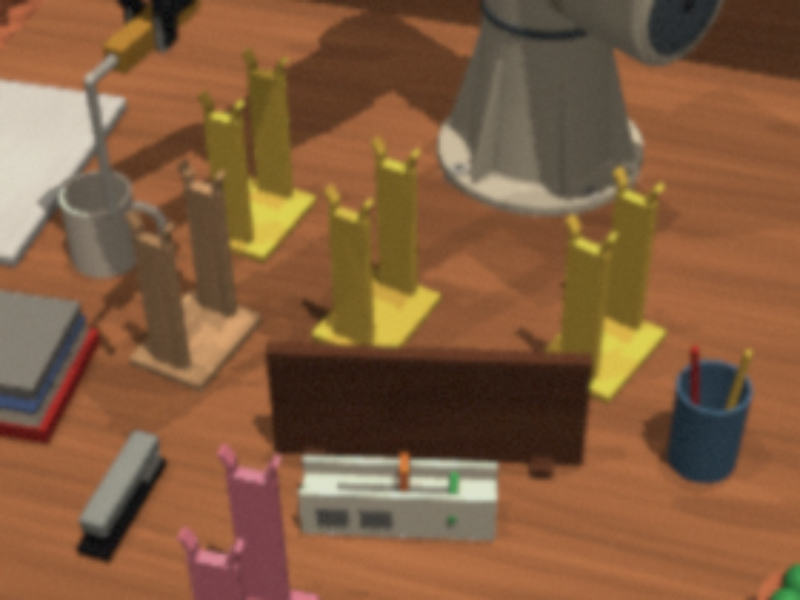

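The rod is up and clear (grip at (150,35)), the stand empty at (190,270), the lever at (404,470) and green at (453,483). Moving over the screen.

To row units: -0.419 rad is -0.2667.

Request:
{"api": "move_arm", "payload": {"motion": [[0, 0, -0.0318, 0.005, -0.03, 0, 0.01], [0, 0, -0.0828, 0.012, -0.08, 0, 0.01], [0, 0, -0.1401, 0.02, -0.13, 0, 0.01], [0, 0, -0.1974, 0.028, -0.18, 0, 0.01], [0, 0, -0.2483, 0.034, -0.22, 0, 0.01], [0, 0, -0.2667, 0.036, -0.24, 0, 0.01], [0, 0, -0.2667, 0.036, -0.24, 0, 0.01], [0, 0, -0.2667, 0.036, -0.24, 0, 0.01]]}}

```text
clock: 5.6
eef_pos: [509.9, -37.1, 370.4]
tcp_rot: [-3.141, 0.002, 0.24]
contact_force: [0.5, -0.1, -1.2]
opening: 0.247
grasp_force: 78.4
```

Request:
{"api": "move_arm", "payload": {"motion": [[0, 0, 0, 0, 0, 0.03, 0.01], [0, 0, 0, 0, 0, 0.07, 0.01], [0, 0, 0, 0, 0, 0.1, 0.01], [0, 0, 0, 0, 0, 0.12, 0.01], [0, 0, 0, 0, 0, 0.13, 0.01], [0, 0, 0, 0, 0, 0.13, 0.01], [0, 0, 0, 0, 0, 0.13, 0.01]]}}

```text
clock: 6.48
eef_pos: [510.9, -36.9, 242.1]
tcp_rot: [3.141, -0.001, 0.24]
contact_force: [1.0, -0.3, -0.7]
opening: 0.246
grasp_force: 78.4
```

```bash
cat > rel.py <<'E'
from h import *
s=sensors.sense();e=s['eef_pos'];print(np.round(e,1),np.round(s['tcp_rot'],3),np.round(s['contact_force'],2))
yw=np.radians(13.8);c,sn=np.cos(yw),np.sin(yw)
for n in("scene","side"):
    im,P=cloud(n);P=np.nan_to_num(P,nan=-9999);hsv=cv2.cvtColor(im,cv2.COLOR_RGB2HSV);H,S,V=[hsv[...,i] for i in range(3)]
    T=P-[596,14,0];a=T[...,0]*c+T[...,1]*sn;l=-T[...,0]*sn+T[...,1]*c;Z=P[...,2]
    def st(nm,m):
        if m.sum()>2: print(n,nm,m.sum(),"x",np.round(np.percentile(a[m],[3,50,97]),1),"y",np.round(np.percentile(l[m],[3,50,97]),1),"z",np.round(np.percentile(Z[m],[2,98]),1))
        else: print(n,nm,m.sum())
    bx=(abs(a)<40)&(abs(l)<70)
    st("bar",bx&(Z>86)&(Z<190)&(S<110)); st("bar low",bx&(Z>62)&(Z<110)&(S<110))
    st("lever",bx&(Z>62)&(Z<86)&(H>3)&(H<18)&(S>150)&(V>120)&(abs(a)<20))
    st("green",bx&(Z>38)&(Z<62)&(H>45)&(H<85)&(S>80))
    cv2.imwrite(f"pics/r_{n}_{s['clock']:.2f}.png",cv2.resize((im[200:290,220:340] if n=="scene" else im[160:250,190:310]),(800,600),interpolation=cv2.INTER_CUBIC)[...,::-1])
E
python3 rel.py
```

```text
[510.9 -36.9 242.1] [ 3.141e+00 -1.000e-03  2.400e-01] [ 1.03 -0.34 -0.74]
scene bar 85 x [-3.3  0.   3.4] y [-33.5 -28.5 -24. ] z [115.9 187.4]
scene bar low 10 x [-18.6 -13.6  24.8] y [-61.3 -28.7  52.6] z [62.3 65.7]
scene lever 26 x [-10.2   5.7  12. ] y [-0.5  2.8  5.6] z [70.8 83.4]
scene green 17 x [-16.3  -4.8   7.3] y [44.3 46.9 50.5] z [49.8 56.7]
side bar 50 x [-5.6 -1.2  2.9] y [-30.1 -25.9 -23.6] z [115.7 188.3]
side bar low 4 x [-22.2 -19.4 -16.5] y [-37.9   1.3  49.8] z [62.6 63.8]
side lever 29 x [-8.5 -2.   9.7] y [-0.5  4.   7.2] z [62.8 82.5]
side green 35 x [-12.2   2.8  15.2] y [42.7 49.6 51.2] z [40.9 53.8]
```

The bar stands at y −27 in the box frame, x about −1, with the lever at +3, so it is clear to descend beside the lever.

Request:
{"api": "move_arm", "payload": {"motion": [[0, 0, 0, 0, 0, 0.01, 0.01], [0, 0, 0, 0, 0, 0.02, 0.01], [0, 0, 0, 0, 0, 0.03, 0.01], [0, 0, 0, 0, 0, 0.04, 0.01], [0, 0, 0, 0, 0, 0.047, 0.01], [0, 0, 0, 0, 0, 0.047, 0.01], [0, 0, 0, 0, 0, 0.047, 0.01], [0, 0, 0, 0, 0, 0.047, 0.01]]}}

```text
clock: 7.58
eef_pos: [510.6, -36.7, 194.7]
tcp_rot: [3.141, -0.001, 0.241]
contact_force: [-0.3, 0.1, -0.8]
opening: 0.243
grasp_force: 78.4
```

```bash
python3 rel.py; python3 - <<'E'
from h import *
f=[]
for i in range(6):
    grab_frame("scene"); f.append(sensors.sense()['contact_force'])
print(np.mean(f,0),np.std(f,0))
E
ls pics
```

```text
[510.6 -36.7 194.7] [ 3.141e+00 -1.000e-03  2.410e-01] [-0.28  0.14 -0.77]
scene bar 108 x [-4.6  0.5  4.2] y [-32.9 -27.8 -23.6] z [ 91.5 185.8]
scene bar low 55 x [-17.5   0.2  23.9] y [-46.7 -26.3  56.6] z [ 62.1 108.7]
scene lever 29 x [-11.8   6.6  12.7] y [-0.6  2.8  5.8] z [65.3 82.9]
scene green 17 x [-12.7  -5.8   7.5] y [45.1 48.7 51.5] z [48.5 56.5]
side bar 68 x [-5.7 -1.8  2.7] y [-29.8 -26.3 -23.3] z [ 90.  185.1]
side bar low 35 x [-16.7  -1.4  23. ] y [-29.6 -25.5  21.4] z [ 62.4 108. ]
side lever 31 x [-8.7 -2.   9.6] y [-2.1  4.5  7.2] z [62.5 82.8]
side green 32 x [-12.3   1.2  14.9] y [44.4 48.7 51.7] z [39.8 54.8]
[ 0.09057894 -0.25051291 -1.1148017 ] [0.34913542 0.51601107 0.22740611]
crop.png
r_scene_6.47.png
r_scene_7.58.png
r_side_6.47.png
r_side_7.58.png
s2.png
scene.png
side.png
w1.png
w2.png
```

Request:
{"api": "move_arm", "payload": {"motion": [[0, 0, 0, 0, -0.005, 0, 0.01], [0, 0, 0, 0, -0.01, 0, 0.01], [0, 0, 0, 0, -0.014, 0, 0.01], [0, 0, 0, 0, -0.017, 0, 0.01], [0, 0, 0, 0, -0.02, 0, 0.01], [0, 0, 0, 0, -0.023, 0, 0.01], [0, 0, 0, 0, -0.026, 0, 0.01], [0, 0, 0, 0, -0.03, 0, 0.01]]}}

```text
clock: 8.98
eef_pos: [503.2, -7.4, 194.3]
tcp_rot: [3.141, -0.0, 0.241]
contact_force: [0.3, -2.0, -1.8]
opening: 0.242
grasp_force: 78.4
```

```bash
cat > fr.py <<'E'
from h import *
import sys
f=[];t=[]
for i in range(int(sys.argv[1])):
    grab_frame("scene"); s=sensors.sense(); f.append(s['contact_force']); t.append(s['wrist_torque'])
f=np.array(f);yw=.241;u=np.array([-np.sin(yw),np.cos(yw),0]);p=s['eef_pos']
print("F",f.mean(0).round(2),"along box y",(f@u).mean().round(2),"+-",(f@u).std().round(2),"tcp",p.round(2),"u",round(p@u,2),"M",np.mean(t,0).round(3),s['clock'])
E
python3 fr.py 4; python3 rel.py
```

```text
F [-0.03 -0.22 -1.06] along box y -0.2 +- 0.42 tcp [503.16  -7.32 194.29] u -127.2 M [-0.17  -0.005 -0.056] 9.175
[503.2  -7.3 194.3] [-3.141  0.     0.241] [-0.06 -0.74 -1.69]
scene bar 111 x [-3.   0.3  3.9] y [-2.5  1.5  6. ] z [ 89.4 183.9]
scene bar low 58 x [-16.1  -0.1  24.4] y [-57.2   1.3  31.8] z [ 62.2 108.6]
scene lever 28 x [-9.2  7.5 12.2] y [ 7.4 10.3 13.5] z [63.7 83.8]
scene green 17 x [-15.8  -4.1   7.1] y [45.1 48.7 51.5] z [49.9 54.8]
side bar 74 x [-6.4 -2.2  2.8] y [1.  4.4 7.4] z [ 88.2 188.9]
side bar low 34 x [-19.8  -1.3  23.1] y [-66.1   3.3  43. ] z [ 62.1 107.6]
side lever 36 x [-9.  -1.1  9.2] y [ 4.3 12.5 15.9] z [63.  82.5]
side green 33 x [-12.6   0.2  15. ] y [45.8 49.1 52.1] z [40.1 55.1]
```

```bash
ls -t pics | head -2
```

```text
r_side_9.18.png
r_scene_9.18.png
```

Request:
{"api": "move_arm", "payload": {"motion": [[0, 0, 0, 0, -0.003, 0, 0.01], [0, 0, 0, 0, -0.006, 0, 0.01], [0, 0, 0, 0, -0.009, 0, 0.01], [0, 0, 0, 0, -0.012, 0, 0.01], [0, 0, 0, 0, -0.015, 0, 0.01], [0, 0, 0, 0, -0.018, 0, 0.01], [0, 0, 0, 0, -0.02, 0, 0.01], [0, 0, 0, 0, -0.022, 0, 0.01]]}}

```text
clock: 10.28
eef_pos: [497.9, 14.0, 194.3]
tcp_rot: [3.142, 0.0, 0.241]
contact_force: [-0.4, -1.3, -0.7]
opening: 0.242
grasp_force: 78.4
```

```bash
python3 fr.py 6; python3 rel.py
```

```text
F [ 0.   -0.69 -1.03] along box y -0.67 +- 0.38 tcp [497.9   13.95 194.26] u -105.29 M [-0.153  0.042 -0.048] 10.575
[497.9  13.9 194.3] [-3.141  0.     0.241] [ 0.5  -0.76 -1.21]
scene bar 110 x [-4.7  0.2  4.8] y [20.6 25.7 28.3] z [ 88.5 186.3]
scene bar low 56 x [-16.1   0.8  25.1] y [-1.6 23.3 64.3] z [ 62.3 109.5]
scene lever 20 x [-10.5   2.6  11.8] y [30.7 33.5 35.7] z [63.8 85.2]
scene green 18 x [-14.5  -2.    8. ] y [44.1 46.9 50.5] z [49.7 57.5]
side bar 74 x [-6.3 -2.4  2.6] y [22.8 25.7 29.2] z [ 88.7 184.7]
side bar low 25 x [-7.5 -1.7 20.6] y [12.5 26.4 32. ] z [ 64.5 108.6]
side lever 34 x [-9.5 -0.8 11. ] y [28.4 33.9 37. ] z [63.5 81.3]
side green 33 x [-12.3   2.2  15.1] y [43.6 49.2 52.1] z [41.3 56.6]
```

Request:
{"api": "move_arm", "payload": {"motion": [[0, 0, 0, 0, -0.001, 0, 0.01], [0, 0, 0, 0, -0.002, 0, 0.01], [0, 0, 0, 0, -0.003, 0, 0.01], [0, 0, 0, 0, -0.003, 0, 0.01]]}}

```text
clock: 11.18
eef_pos: [497.2, 16.9, 194.3]
tcp_rot: [3.142, -0.0, 0.241]
contact_force: [-0.3, -1.0, -1.2]
opening: 0.246
grasp_force: 78.3
```

```bash
python3 fr.py 6
```

```text
F [ 0.19 -0.86 -1.22] along box y -0.88 +- 0.19 tcp [497.24  16.8  194.27] u -102.37 M [-0.233  0.01  -0.067] 11.475
```

Request:
{"api": "move_arm", "payload": {"motion": [[0, 0, 0, 0, -0.0005, 0, 0.01], [0, 0, 0, 0, -0.001, 0, 0.01], [0, 0, 0, 0, -0.0015, 0, 0.01], [0, 0, 0, 0, -0.0015, 0, 0.01]]}}

```text
clock: 11.98
eef_pos: [496.9, 18.3, 194.3]
tcp_rot: [-3.142, -0.0, 0.241]
contact_force: [0.3, -0.7, -1.4]
opening: 0.246
grasp_force: 78.4
```

```bash
python3 fr.py 8
```

```text
F [-0.03 -0.97 -1.43] along box y -0.94 +- 0.36 tcp [496.88  18.24 194.28] u -100.88 M [-0.268 -0.012 -0.103] 12.375
```

Request:
{"api": "move_arm", "payload": {"motion": [[0, 0, 0, 0, -0.0005, 0, 0.01], [0, 0, 0, 0, -0.001, 0, 0.01], [0, 0, 0, 0, -0.0015, 0, 0.01], [0, 0, 0, 0, -0.0015, 0, 0.01]]}}

```text
clock: 12.88
eef_pos: [496.5, 19.8, 194.3]
tcp_rot: [-3.142, -0.0, 0.241]
contact_force: [0.5, -1.2, -1.4]
opening: 0.247
grasp_force: 78.4
```

```bash
python3 fr.py 8; python3 rel.py | grep -E "lever|green"
```

```text
F [ 0.38 -1.15 -1.19] along box y -1.2 +- 0.37 tcp [496.52  19.72 194.31] u -99.36 M [-0.26  -0.026 -0.089] 13.275
scene lever 22 x [-11.5   1.6  11.9] y [35.7 38.6 41.6] z [72.7 84.2]
scene green 17 x [-16.5  -3.2   7.3] y [44.  46.8 49.5] z [47.5 54.9]
side lever 36 x [-9.8  1.5 10.2] y [35.1 39.9 43.1] z [62.2 82.8]
side green 34 x [-12.5   1.   14.8] y [45.3 49.2 53.2] z [40.8 55.7]
```

Nearly at the bumper; still only friction. Stepping on.

Request:
{"api": "move_arm", "payload": {"motion": [[0, 0, 0, 0, -0.0005, 0, 0.01], [0, 0, 0, 0, -0.001, 0, 0.01], [0, 0, 0, 0, -0.0015, 0, 0.01], [0, 0, 0, 0, -0.0015, 0, 0.01]]}}

```text
clock: 13.88
eef_pos: [496.2, 21.2, 194.3]
tcp_rot: [3.142, 0.0, 0.241]
contact_force: [0.2, -1.0, -1.1]
opening: 0.243
grasp_force: 78.4
```

```bash
python3 fr.py 8
```

```text
F [ 0.23 -0.98 -1.83] along box y -1.01 +- 0.63 tcp [496.15  21.17 194.29] u -97.86 M [-0.33  -0.024 -0.098] 14.275
```

Request:
{"api": "move_arm", "payload": {"motion": [[0, 0, 0, 0, -0.0005, 0, 0.01], [0, 0, 0, 0, -0.001, 0, 0.01], [0, 0, 0, 0, -0.0015, 0, 0.01], [0, 0, 0, 0, -0.0015, 0, 0.01]]}}

```text
clock: 14.78
eef_pos: [495.9, 22.3, 194.3]
tcp_rot: [3.141, -0.0, 0.241]
contact_force: [0.9, -4.5, -0.5]
opening: 0.246
grasp_force: 78.6
```

```bash
python3 fr.py 8
```

```text
F [ 0.96 -5.06 -1.19] along box y -5.14 +- 0.64 tcp [495.89  22.38 194.33] u -96.62 M [-1.48  -0.229 -0.451] 15.175
```

About 5 N against the stop. Holding.

Request:
{"api": "move_arm", "payload": {"motion": [[0, 0, 0, 0, 0, 0, 0.01], [0, 0, 0, 0, 0, 0, 0.01], [0, 0, 0, 0, 0, 0, 0.01], [0, 0, 0, 0, 0, 0, 0.01], [0, 0, 0, 0, 0, 0, 0.01], [0, 0, 0, 0, 0, 0, 0.01], [0, 0, 0, 0, 0, 0, 0.01], [0, 0, 0, 0, 0, 0, 0.01]]}}

```text
clock: 16.18
eef_pos: [495.9, 22.4, 194.3]
tcp_rot: [3.141, -0.0, 0.241]
contact_force: [0.5, -4.6, -0.9]
opening: 0.247
grasp_force: 78.6
```

```bash
python3 fr.py 10
```

```text
F [ 0.84 -5.1  -0.68] along box y -5.16 +- 0.29 tcp [495.89  22.43 194.34] u -96.58 M [-1.488 -0.204 -0.472] 16.675
```

Request:
{"api": "move_arm", "payload": {"motion": [[0, 0, 0, 0, 0, 0, 0.01], [0, 0, 0, 0, 0, 0, 0.01], [0, 0, 0, 0, 0, 0, 0.01], [0, 0, 0, 0, 0, 0, 0.01], [0, 0, 0, 0, 0, 0, 0.01], [0, 0, 0, 0, 0, 0, 0.01], [0, 0, 0, 0, 0, 0, 0.01], [0, 0, 0, 0, 0, 0, 0.01]]}}

```text
clock: 17.68
eef_pos: [495.9, 22.4, 194.3]
tcp_rot: [3.141, -0.0, 0.241]
contact_force: [0.4, -5.1, -1.0]
opening: 0.242
grasp_force: 78.6
```

```bash
python3 fr.py 10;python3 rel.py | grep -E "lever|green"
```

```text
F [ 0.75 -4.93 -0.7 ] along box y -4.97 +- 0.4 tcp [495.87  22.41 194.32] u -96.59 M [-1.494 -0.196 -0.467] 18.175
scene lever 20 x [-10.6   2.8  10.7] y [36.3 39.1 42.5] z [74.1 84.6]
scene green 15 x [-15.   -3.7   6. ] y [45.  46.8 49.5] z [49.6 54.4]
side lever 33 x [-9.8 -0.8 10.8] y [35.8 40.7 43.7] z [63.2 82. ]
side green 33 x [-12.4   2.6  14.6] y [45.1 50.2 53.5] z [43.3 57.2]
```

Held over 3 s at a steady 5 N. Backing off and lifting.

Request:
{"api": "move_arm", "payload": {"motion": [[0, 0, 0, 0, 0.004, 0, 0.01], [0, 0, 0, 0, 0.012, 0, 0.01], [0, 0, 0, 0, 0.02, 0, 0.01], [0, 0, 0, 0, 0.02, -0.03, 0.01], [0, 0, 0, 0, 0.02, -0.08, 0.01], [0, 0, 0, 0, 0.02, -0.13, 0.01], [0, 0, 0, 0, 0.02, -0.177, 0.01], [0, 0, 0, 0, 0.02, -0.177, 0.01]]}}

```text
clock: 19.27
eef_pos: [502.4, 2.9, 375.2]
tcp_rot: [3.14, -0.007, 0.241]
contact_force: [-0.3, 0.2, -1.4]
opening: 0.248
grasp_force: 78.7
```

```bash
python3 rel.py; python3 fr.py 3; python3 -c "
from h import *
to([432.7,-266.5,372],-10.2)"
```

```text
[502.4   2.9 375.2] [ 3.14  -0.007  0.241] [-0.26  0.24 -1.37]
scene bar 0
scene bar low 13 x [-19.7 -15.1  24.4] y [-34.7  -4.   43.9] z [62.2 81.7]
scene lever 21 x [-10.1   1.3  10.6] y [36.4 39.2 43.4] z [71.  84.1]
scene green 16 x [-15.9  -4.5   9.3] y [45.1 47.8 50.6] z [48.5 58.7]
side bar 0
side bar low 7 x [-19.6  18.6  22.5] y [-62.4  -7.7  67.3] z [62.1 65.4]
side lever 37 x [-7.8 -0.6 10.5] y [35.6 42.1 45.4] z [62.1 83. ]
side green 35 x [-12.4   0.3  15.1] y [45.3 48.7 52.4] z [40.3 56.7]
F [ 0.14 -0.76 -1.13] along box y -0.77 +- 0.24 tcp [499.85   3.08 369.67] u -116.31 M [-0.009 -0.     0.041] 19.525
turn [-1.000e-04  2.800e-03  4.188e-01] shift [-0.1295  0.2458 -0.0022] dur 19.525 [499.9   3.1 369.7]
```

To row units: 0.419 rad is 0.2667.

Request:
{"api": "move_arm", "payload": {"motion": [[0, 0, 0.0318, -0.015, 0.03, 0, 0.01], [0, 0, 0.0828, -0.04, 0.075, 0, 0.01], [0, 0, 0.1401, -0.065, 0.125, 0, 0.01], [0, 0, 0.1974, -0.09, 0.175, 0, 0.01], [0, 0, 0.2419, -0.115, 0.22, 0, 0.01], [0, 0, 0.2667, -0.13, 0.246, 0, 0.01], [0, 0, 0.2667, -0.13, 0.246, 0, 0.01], [0, 0, 0.2667, -0.13, 0.246, 0, 0.01]]}}

```text
clock: 20.52
eef_pos: [432.8, -266.1, 370.4]
tcp_rot: [-3.141, 0.001, -0.178]
contact_force: [0.1, -0.1, -0.8]
opening: 0.241
grasp_force: 78.8
```

```bash
python3 -c "
from h import *
grab_frame('side');grab_frame('side')
to([432.7,-266.5,172],-10.2)
for n in('scene','side'):
    im,P=cloud(n);P=np.nan_to_num(P,nan=-9999);hsv=cv2.cvtColor(im,cv2.COLOR_RGB2HSV)
    e=sensors.sense()['eef_pos'];T=P-[e[0],e[1],0];c,s_=np.cos(-.178),np.sin(-.178)
    a=T[...,0]*c+T[...,1]*s_;l=-T[...,0]*s_+T[...,1]*c
    m=(a>75)&(a<115)&(abs(l)<35)&(P[...,2]>225)&(P[...,2]<380)&(hsv[...,1]<110)
    for lo,hi in((240,290),(330,375)):
        k=m&(P[...,2]>lo)&(P[...,2]<hi);print(n,lo,np.median(a[k]),np.median(l[k]))
    print(np.percentile(P[m][:,2],[0,2]))
im,P=cloud('wrist');cv2.imwrite('pics/w3.png',im[...,::-1])
"
```

```text
turn [-0.0006  0.0006  0.0012] shift [-0.0002  0.001   0.1989] dur 20.625 [ 433.2 -265.7  370.9]
scene 240 95.47199028061263 3.740199464175136
scene 330 94.9732052595443 3.9633630708325054
[240.77227398 244.79287965]
side 240 91.89157664465343 3.8286562621916325
side 330 93.51907955621962 3.3101339032696746
[238.78713079 242.11697538]
```

View pics/w3.png

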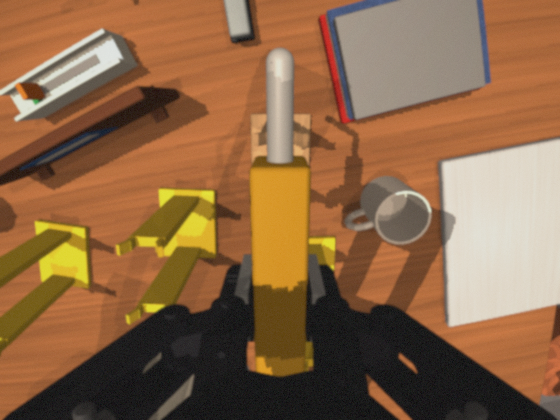

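The rod sits unturned in the fingers (grip columns 251–309, bar at (280,105)), over the wooden stand. Lowering it.

Request:
{"api": "move_arm", "payload": {"motion": [[0, 0, 0, 0, 0.0005, 0.05, 0.01], [0, 0, 0, 0, 0.0005, 0.1, 0.01], [0, 0, 0, 0, 0.0005, 0.14, 0.01], [0, 0, 0, 0, 0.0005, 0.16, 0.01], [0, 0, 0, 0, 0.0005, 0.172, 0.01], [0, 0, 0, 0, 0.0005, 0.172, 0.01], [0, 0, 0, 0, 0.0005, 0.172, 0.01]]}}

```text
clock: 21.65
eef_pos: [433.6, -267.5, 200.3]
tcp_rot: [3.141, -0.002, -0.178]
contact_force: [-0.0, -0.1, -0.9]
opening: 0.246
grasp_force: 78.9
```

```bash
python3 fr.py 2; python3 -c "
from h import *
to([432.7,-266.5,172],-10.2)"
```

```text
F [-0.02  0.22 -0.07] along box y 0.22 +- 0.56 tcp [ 433.49 -267.53  200.3 ] u -363.26 M [ 0.041  0.034 -0.021] 21.75
turn [ 0.0007 -0.0017 -0.0001] shift [-0.001  -0.0009  0.0283] dur 21.75 [ 433.5 -267.5  200.3]
```

Request:
{"api": "move_arm", "payload": {"motion": [[0, 0, 0, -0.001, -0.001, 0, 0.01], [0, 0, 0, -0.001, -0.001, 0.008, 0.01], [0, 0, 0, -0.001, -0.001, 0.016, 0.01], [0, 0, 0, -0.001, -0.001, 0.022, 0.01], [0, 0, 0, -0.001, -0.001, 0.026, 0.01], [0, 0, 0, -0.001, -0.001, 0.028, 0.01], [0, 0, 0, -0.001, -0.001, 0.028, 0.01]]}}

```text
clock: 22.62
eef_pos: [431.9, -265.9, 172.0]
tcp_rot: [-3.141, 0.001, -0.178]
contact_force: [-4.7, 3.0, 10.5]
opening: 0.244
grasp_force: 80.4
```

```bash
python3 fr.py 4; python3 -c "
from h import *
to([432.7,-266.5,172],-10.2)"
```

```text
F [-4.42  2.56  9.74] along box y 3.54 +- 0.28 tcp [ 431.92 -265.98  172.07] u -361.38 M [0.41  0.633 0.004] 22.825
turn [-0.0001  0.0003 -0.0003] shift [0.0009 0.0004 0.0001] dur 22.825 [ 431.9 -266.   172.1]
```

Seated at the same height, 10 N on the cradles. Releasing gently.

Request:
{"api": "move_arm", "payload": {"motion": [[0, 0, 0, 0, 0, 0, 0.02], [0, 0, 0, 0, 0, 0, 0.024], [0, 0, 0, 0, 0, 0, 0.03], [0, 0, 0, 0, 0, 0, 0.04], [0, 0, 0, 0, 0, 0, 0.05], [0, 0, 0, 0, 0, 0, 0.06], [0, 0, 0, 0, 0, 0, 0.06], [0, 0, 0, 0, 0, 0, 0.06]], "grip_force": 20}}

```text
clock: 23.82
eef_pos: [432.1, -266.1, 171.3]
tcp_rot: [3.142, 0.0, -0.178]
contact_force: [0.3, -0.1, 1.2]
opening: 0.703
grasp_force: 0.0
```

Request:
{"api": "move_arm", "payload": {"motion": [[0, 0, 0, 0, 0, -0.02, 0.06], [0, 0, 0, 0, 0, -0.05, 0.06], [0, 0, 0, 0, 0, -0.1, 0.06], [0, 0, 0, 0, 0, -0.15, 0.06], [0, 0, 0, 0, 0, -0.16, 0.06], [0, 0, 0, 0, 0, -0.16, 0.06]]}}

```text
clock: 24.58
eef_pos: [432.2, -266.1, 331.5]
tcp_rot: [3.141, -0.001, -0.178]
contact_force: [0.1, -0.8, -0.0]
opening: 0.698
grasp_force: 0.0
```

```bash
python3 rel.py | grep lever; python3 - <<'E'
from h import *
for n in("scene","side"):
    im,P=cloud(n);P0=np.load(n+".npz");Q=np.nan_to_num(P,nan=-9999);outs=[]
    for I,PP in((P0["im"],np.nan_to_num(P0["P"],nan=-9999)),(im,Q)):
        hsv=cv2.cvtColor(I,cv2.COLOR_RGB2HSV);X,Y,Z=PP[...,0],PP[...,1],PP[...,2]
        b=(abs(X-526)<30)&(abs(Y+280)<30)&(Z>55)&(Z<165)&(hsv[...,1]<110)
        g=(abs(X-434)<80)&(abs(Y+263)<40)&(Z>200)&(Z<207)&(hsv[...,1]>120)
        print(n,np.median(PP[b],0).round(1),np.median(PP[g],0).round(1),b.sum(),g.sum())
im,P=cloud("wrist");cv2.imwrite("pics/w4.png",im[...,::-1]);print(sensors.sense()['contact_force'])
E
```

```text
scene lever 21 x [-10.2   5.5  12.6] y [36.6 39.2 42.4] z [68.3 83.6]
side lever 32 x [-7.5  1.3 10.4] y [37.1 41.3 44.8] z [63.2 83. ]
scene [ 526.8 -281.2  110.4] [ 432.6 -265.   202.6] 103 222
scene [ 525.6 -280.9  112.6] [ 433.4 -264.8  202.3] 103 219
side [ 524.2 -280.5  113.8] [ 432.1 -263.9  202. ] 63 162
side [ 523.2 -281.2  110.5] [ 430.2 -263.8  201.9] 66 162
[ 0.15985295 -1.12175671  0.85409496]
```

View pics/w4.png

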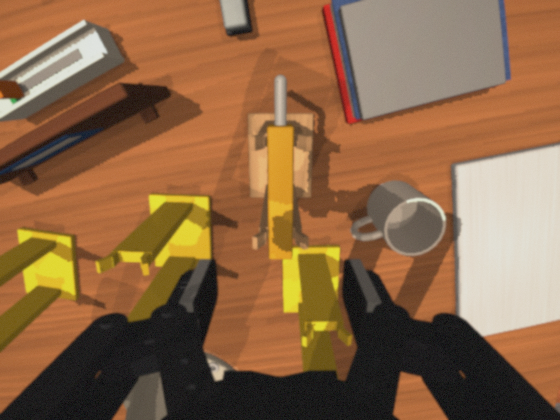

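The rod lies in its cradles as before (grip (280,127)–(280,258)) and the lever is at the bumper (8,90). The gripper is clear, so I hand in.

```bash
python3 -c "
from rig import order
print(order.sign_off())"
```

```text
the job is handed in; nothing more can be done
None
```

The job is handed in, with no verdict shown: I held the lever on its stop at about 5 N for 3 s and it stayed there (about 40 mm along the box), the rod is back in its stand within about 2 mm of where it was, and I saw no sign that anything else was moved.

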